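# Zero the pallet layer counter

### The job

A new pallet is starting: with a fingertip, flick the edge of the layer counter's star wheel on, counter-clockwise as seen from above, click by click until its orange tooth rests in the click at the white arrow, without letting it run past. Then press the green key fully down and let it come up again. Only touch the wheel and key, without picking up or shoving the counter, and leave everything else on the bench alone.

Things in the scene. Friction and masses are not known exactly. Their poses are not given: they have to be found in the camera images.
- wheel_center (a point): On the star wheel's upright axis, at its underside, 49 mm above the bench, 4 above the deck. Axes as counter. Wheel: black disc, radius 44, 16 thick; 8 radial teeth 45 deg apart, each 9 wide, round-ended, 18 tall (49-67 mm above the bench), reaching 62 from the axis. Robot-side teeth overhang the box 12 mm. At 54 from the axis, gaps between teeth are 32 wide, open from above and outside.
- wheel (a joint): Wheel turn, rad, growing counter-clockwise from above (robot-side teeth move right, box -y); no wrap. 0: orange tooth at the arrow. A detent holds it at each multiple of 0.785 (one click): then a tooth points at the arrow and one to box -x. About 3 N on a tooth moves it; past half a click it snaps by itself to the next rest and stops. Starts 2 to 5 clicks before 0 (negative).
- orange_tooth (a point): Top of the round tip of the one orange tooth (the others are grey), 62 mm from the axis, 67 mm above the bench; it turns with the wheel.
- pointer (a point): Tip of the white arrow on the deck at the wheel's far side: box +x of the axis, 64 mm from it, 67 mm above the bench; the orange tooth belongs here.
- key_top (a point): Centre of the top of the round green push key (32 mm diameter, black housing) on the deck right of the wheel, at box offset (+25, -127) mm from wheel_center; pushed straight down.
- key (a joint): Travel of the green key: 0 released, 0.006 m fully down (5 N); springs back up.
- counter: Layer counter: grey metal box 130 (x) x 250 (y) x 45 mm high, about 2.5 kg, loose on rubber feet, with the wheel and key on its blue deck. Origin at the centre of its underside; x points away from the robot's side (where the wheel overhangs), y left, z up. The wheel's axis is at (-15, +45) mm.
- carton_a: Bystander, loose, to be left alone: kraft carton 90 x 70 x 50, next to the counter's left side (sizes in mm); origin at the centre of its underside.
- carton_b: Bystander, loose, to be left alone: kraft carton 90 x 70 x 50, beyond the counter (sizes in mm); origin at the centre of its underside.
- carton_c: Bystander, loose, to be left alone: kraft carton 90 x 70 x 50, on the left (sizes in mm); origin at the centre of its underside.
- tape_roll: Bystander, loose, to be left alone: roll of grey tape, 100 diameter, 48 high, lying flat to the right of the counter (sizes in mm); origin at the centre of its underside.
- bottle: Bystander, loose, to be left alone: green drinking bottle, 68 diameter, 200 high, at the far right (sizes in mm); origin at the centre of its underside.
- pen_cup: Bystander, loose, to be left alone: dark pen cup, 76 diameter, 90 high, pens to 145, at the far left (sizes in mm); origin at the centre of its underside.
- tape_gun: Bystander, loose, to be left alone: blue tape dispenser 130 x 50, 86 high, at the near right (sizes in mm); origin at the centre of its underside.

How it is judged:
On the way, in this order (a step that is already met when the one before it is completed fails the run):
1. the orange tooth rests at the white arrow, the key still up (value of joint wheel between -0.15 and 0.15 rad and value of joint key below 0.002 m), for 0.3 s.
2. the green key is pressed down with the wheel at the arrow (value of joint wheel between -0.15 and 0.15 rad and value of joint key above 0.0045 m), for 0.02 s.
At the end, for the whole second after the job is handed in: The orange tooth rests at the white arrow (wheel within 0.15 rad of 0), the key has been pressed at least 4.5 mm after that and is up again (under 2 mm), and the counter stands still on the bench (all of step 1 and velocity of joint wheel between -0.1 and 0.1 rad/s and linear speed of counter below 0.02 m/s and height (world z) of wheel_center below 0.055 m); the robot touches nothing.
It fails at once if the key is pressed before the orange tooth is at the arrow (value of joint key above 0.003 m and value of joint wheel below -0.3 rad).
It fails at once if the wheel is run past the arrow (value of joint wheel above 0.45 rad).
It fails at once if the wheel is turned the wrong way round (value of joint wheel below -4.47677 rad).
It fails at once if the counter is shoved more than 20 mm, lifted or tipped (distance of wheel_center from where it was at the start of the episode above 0.02 m or height (world z) of wheel_center above 0.059 m or angle between wheel_center's own z axis and vertical above 0.1 rad).
It fails at once if a carton, the tape, the bottle, the cup or the dispenser is moved more than 20 mm, lifted or tipped (distance of any of carton_a, carton_b, carton_c, tape_roll, bottle, pen_cup, tape_gun from where it was at the start of the episode above 0.02 m or angle between any of carton_a, carton_b, carton_c, tape_roll, bottle, pen_cup, tape_gun's own z axis and vertical above 0.4 rad).
It also fails if it takes over 72 s, if anything falls off the work surface, if the arm or the gripper's body presses on something with over 40 N, if the wrist force passes 120 N, or if a joint passes its speed limit or range.

### The arm

A 6-joint arm with a two-finger parallel gripper is mounted at the origin on the work surface. World frame = base frame: x ahead of the robot, y to its left, z up, the work surface at z = 0. Lengths are in m, angles in rad, forces in N, time in s.
With the tool pointing down it reaches from about 0.25 to 0.775 m from the base axis. Payload 8.9 kg.
Tool frame: the origin (TCP) lies on the front face of the gripper's body, between the roots of the fingers; the fingertips stand 73 mm ahead of it and the grasp point (between the pads) lies 54 mm ahead of it (env.grip_point_offset is the distance from the TCP to the grasp point, in m); x points along the fingers, y is the direction in which the jaws open and shut, and the axes are right-handed (so a half turn about x gives the same grasp; the last joint's range is limited). The gripper opens to 85 mm and grips with 20 to 120 N. Pads are 22 mm wide; open, the fingers measure 114 mm over their backs; the gripper's body (76 mm by 85 mm) begins 54 mm behind the grasp point. The pads swing forward as they close: fully open they stand 13 mm farther back than shut.
Start: joints at [1.19, 0.291, -0.153, 1.127, 0, 1.431], TCP at [0.126, 0.51, 0.304] pointing down, gripper open.
Joint ranges: [-2.52, 2.52], [-0.91, 1.74], [-1.3, 1.37], [-1.96, 2.02], [-1.52, 1.47], [-3.14, 3.14]. Speed limits (rad/s): [2.22, 2.22, 2.79, 3.14, 3.14, 3.14].

### API

Orientations are given as a unit quaternion [w, x, y, z].
In Python, from workcell import env gives the robot as it stands.
- The arm moves only by the shell command python3 -m inch 'ROWS' [OPENING] [FORCE]. ROWS is JSON, a list of rows, each a list of 6 numbers: the shift along the tool's x, y, z in units of 60 mm (1.0 is 60 mm), then the turn, a rotation vector about the tool's x, y, z in units of 5 degrees (1.0 is 5 degrees). In form: [[tx, ty, tz, wx, wy, wz], ...]. A call has 1 to 8 rows; each row is the pose to reach, as a shift and turn from the pose measured when the call began, along the tool's axes at that moment; what a row does not reach only later rows make up. A row lasts 1/8 s, in which the tool goes at most 62.5 mm and 10.7 degrees, less where a joint would pass 70% of its speed; a pose out of reach is approached as far as the arm can. A call with a gripper value outside its range is refused whole. OPENING is the closure, from -1 (fully open) to 1 (shut), so that 0 is half open, set as the call begins (- or left out, the last holds). The fingers move at their own pace and stop on an object; FORCE is the grip in N (left out, the last holds). Time passes only in rows, so rows that repeat a pose let the fingers close. It gives the time, the measured TCP pose, the force and the opening at its end, in the units of the state.
- env.observe(): the state, without advancing time (a new reading comes with each control period).
- env.capture(name): name is "side" or "top"; returns a dict with "frame" (420x560x3 uint8, red, green, blue), "z_map" (420x560 float32, m along the optical axis (not along the pixel's ray), 0 where there is no reading), "fx", "fy", "cx", "cy" (pixels), "extrinsics" (4x4, takes a point from camera to world coordinates). Camera axes: x right, y up, looking along -z (the intrinsics and any distortion apply to the point x, -y, -z); pixel columns grow to the right and rows downward; lengths in m; the calibration is good to about 2 mm. A picture is of the moment at which its call begins.
- env.close_job(): hands the job in, once; it reports no verdict.
The state is a dict: "t": time; "qpos": joint angles; "qvel": joint speeds; "joint_torque": joint torques, N m; "tool_pos": TCP position; "tool_rot": TCP orientation; "force": force on the tool from outside, world axes, zero at the start; "moment": the same for the moment, N m; "grip_width": opening from 0.0 (shut) to 1.0 (fully open).
Only numpy, scipy, OpenCV 4.12 (cv2) and the standard library are available. Lean on these libraries where they do the work, as an engineer would, in place of code of your own. Each camera call takes 0.05 s, during which the arm holds its last target. There are 200 camera calls.

## Working session

There is one attempt and no reset: what is moved stays moved. The work goes in short steps, Python scripts to look and compute and a shell command to move; the robot and the scene stay as the last step left them, time stands still between calls to the robot, and variables do not carry over. Pictures are saved under pics/ and viewed, about 8 in all and at most 12, crops included, and the job is handed in when it is done.

```bash
mkdir -p pics
cat > h.py <<'E'
import numpy as np, cv2
from workcell import env
from scipy.spatial.transform import Rotation as R
def snap(name,fn,crop=None,s=1):
    c=env.capture(name); im=c["frame"][:,:,::-1]
    if crop: a,b,d,e=crop; im=im[b:e,a:d]
    cv2.imwrite(f"pics/{fn}.png",cv2.resize(im,None,fx=s,fy=s,interpolation=cv2.INTER_CUBIC)); np.savez(f"{name}.npz",**c); return c
def w(c,u,v,z=None):
    ray=np.array([(u-c["cx"])/c["fx"],-(v-c["cy"])/c["fy"],-1]); E=c["extrinsics"]
    d=E[:3,:3]@ray
    k=c["z_map"][int(round(v)),int(round(u))] if z is None else (z-E[2,3])/d[2]
    return E[:3,3]+k*d
def st():
    s=env.observe(); print({k:np.round(v,3) for k,v in s.items() if k in("t","tool_pos","tool_rot","force","grip_width","qpos")}); return s
def goal(p,q=None):
    "rows units to TCP p (world)"
    s=env.observe(); r=R.from_quat(np.roll(s["tool_rot"],-1)); print("shift",np.round(r.inv().apply(np.array(p)-s["tool_pos"])/.06,3)); print(np.round(r.as_matrix(),3))
E
python3 - <<'E'
from h import *
for n in("top","side"):
    c=snap(n,n+"0"); print(c["extrinsics"].round(3),c["fx"],c["fy"],c["cx"],c["cy"],c.keys())
st()
E
```

```text
[[-0.018  0.998 -0.065  0.472]
 [-1.    -0.018 -0.01  -0.018]
 [-0.011  0.065  0.998  1.459]
 [ 0.     0.     0.     1.   ]] 421.6770089646629 421.6770089646629 278.13424432439814 210.30643045689627 dict_keys(['frame', 'z_map', 'fx', 'fy', 'cx', 'cy', 'extrinsics'])
[[ 0.774  0.41  -0.483  0.046]
 [-0.633  0.509 -0.583 -0.637]
 [ 0.007  0.757  0.653  0.803]
 [ 0.     0.     0.     1.   ]] 386.70735078821224 386.70735078821224 276.7269557565323 205.8630996048382 dict_keys(['frame', 'z_map', 'fx', 'fy', 'cx', 'cy', 'extrinsics'])
{'t': np.float64(0.1), 'qpos': array([ 1.19 ,  0.291, -0.154,  1.127, -0.   ,  1.432]), 'tool_pos': array([0.126, 0.509, 0.303]), 'tool_rot': array([ 0.702,  0.085,  0.702, -0.086]), 'force': array([0.491, 0.08 , 0.768]), 'grip_width': np.float64(0.998)}
```

View pics/top0.png

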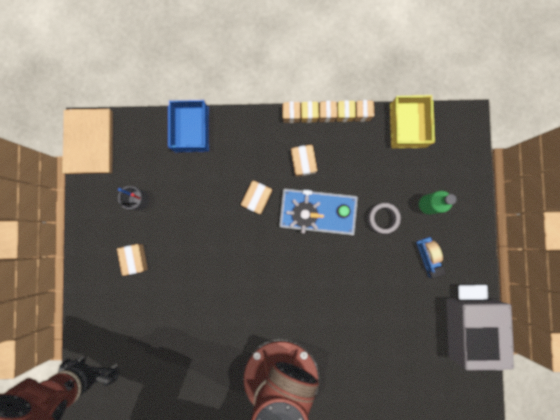

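View pics/side0.png

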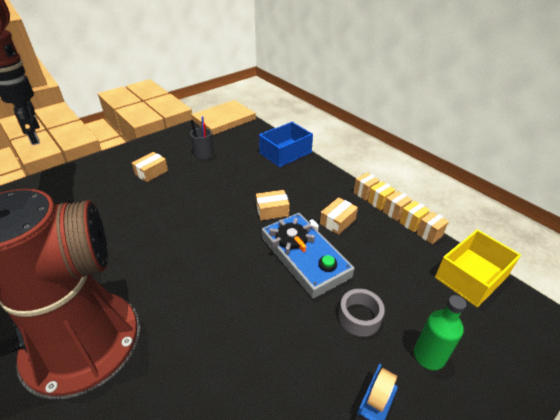

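The top view shows the counter centred near (318,212), wheel hub at (305,214), orange tooth pointing right (box −y) and arrow up at (307,192). That puts the wheel about 2 clicks before 0. I'll enlarge it to measure.

Run:
```python
from h import *
c=snap("top","top1",(270,180,370,245),8)
z=c["z_map"];P=np.array([[w(c,u,v) for u in range(265,375)] for v in range(175,250)])
m=(P[...,2]>.035)&(P[...,2]<.053)
im=c["frame"][175:250,265:375].astype(int)
hsv=cv2.cvtColor(c["frame"][175:250,265:375],cv2.COLOR_RGB2HSV)
for nm,lo,hi in(("orange",(5,150,120),(20,255,255)),("green",(50,120,60),(80,255,255))):
    k=cv2.inRange(hsv,lo,hi)>0; print(nm,k.sum(),P[k].mean(0).round(4), P[k].min(0).round(3),P[k].max(0).round(3))
# box hull by height > 25mm, connected to centre
k=((P[...,2]>.03)).astype(np.uint8); n,l=cv2.connectedComponents(k); k=l==l[37,53]
pts=np.argwhere(k)[:,::-1]+[265,175]; print(cv2.minAreaRect(pts.astype(np.float32)))
W=P[k][:,:2].astype(np.float32);r=cv2.minAreaRect(W);print(r)
s=P[k][:,2];print(np.histogram(s,bins=np.arange(.03,.085,.005)))
```

```text
<stdin>:8: RuntimeWarning: Mean of empty slice.
  ret = um.true_divide(
Traceback (most recent call last):
ValueError: zero-size array to reduction operation minimum which has no identity
```

View pics/top1.png

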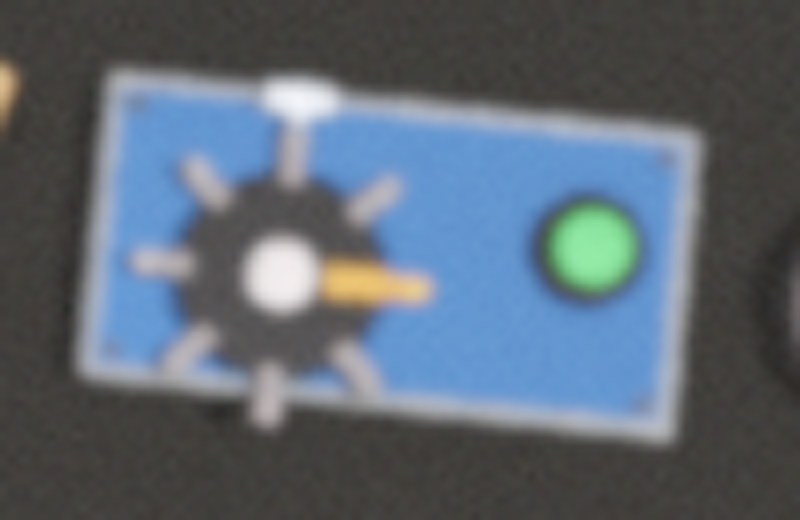

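The crop shows box corners at (108,72), (703,130), (672,438) and (80,378). The hub is at (281,273), the orange tip at (433,290), the arrow at (298,85–115) and the key at (593,250). The orange tooth is 2 clicks before the arrow.

Run:
```python
from h import *
c=dict(np.load("top.npz"))
f=lambda u,v,z:w(c,270+(u+.5)/8-.5,180+(v+.5)/8-.5,z)
K=np.array([f(*p,.045) for p in((108,72),(703,130),(672,438),(80,378))]);print(K.round(4))
ctr=K[:,:2].mean(0); yv=(K[0]+K[3]-K[1]-K[2])[:2]; yaw=np.arctan2(-yv[0],yv[1]); print(ctr,np.degrees(yaw))
print(np.linalg.norm(K-np.roll(K,1,0),axis=1))
Rm=np.array([[np.cos(yaw),-np.sin(yaw)],[np.sin(yaw),np.cos(yaw)]])
wc=ctr+Rm@[-.015,.045]; print("wheel",wc,"key",wc+Rm@[.025,-.127])
hub=f(281,273,.075);print("hub",hub,"key img z.06",f(593,250,.06),"orange",f(433,290,.067),"zmap key",w(c,270+74.1,180+31.2),"hub",w(c,270+35.1,180+34.1),"tooth",w(c,270+33.2,180+51.5))
t=f(267,428,.067); print("near tip",t, np.hypot(*(t[:2]-wc)))
```

```text
[[ 0.6373 -0.0216  0.045 ]
 [ 0.6081 -0.2711  0.045 ]
 [ 0.4791 -0.2543  0.045 ]
 [ 0.5087 -0.0075  0.045 ]]
[ 0.55829603 -0.13864139] -6.754370289098574
[0.12945293 0.25118953 0.13001309 0.24856776]
wheel [ 0.54869273 -0.09218951] key [ 0.55858235 -0.2212484 ]
hub [ 0.54948227 -0.091049    0.075     ] key img z.06 [ 0.55749669 -0.22139054  0.06      ] orange [ 0.54175042 -0.1540004   0.067     ] zmap key [ 0.55622089 -0.22281295  0.05937275] hub [ 0.54839125 -0.09265778  0.06970274] tooth [ 0.49123726 -0.08529279  0.06691853]
near tip [ 0.48611043 -0.08431353  0.067     ] 0.06307594718988838
```

```bash
cat >> h.py <<'E'
yaw=np.radians(-6.75); B=R.from_euler("z",yaw); W=np.array([.549,-.0917,0])
def box(x,y,z): return W+B.apply([x,y,0])+[0,0,z]
def turn():
    s=env.observe(); r=R.from_quat(np.roll(s["tool_rot"],-1))
    for sg in(1,-1):
        y=B.apply([sg,0,0]); x=np.array([0,0,-1.]); M=R.from_matrix(np.c_[x,y,np.cross(x,y)])
        print("turn",sg,((r.inv()*M).as_rotvec(degrees=True)/5).round(3))
E
python3 - <<'E'
from h import *
turn(); 
p=box(-.062,.0245,.26);print(p);goal(p)
E
```

```text
turn 1 [1.6579e+01 6.0000e-03 1.0000e-02]
turn -1 [-1.9421e+01 -1.0000e-02  7.0000e-03]
[ 0.49030942 -0.0600825   0.26      ]
shift [ 0.731 -7.76   8.175]
[[-0.     0.239  0.971]
 [-0.001  0.971 -0.239]
 [-1.    -0.001 -0.   ]]
```

```bash
python3 -m inch '[[0.36,-3.9,4.1,8.3,0,0],[0.36,-3.9,4.1,8.3,0,0],[0.36,-3.9,4.1,8.3,0,0],[0.36,-3.9,4.1,8.3,0,0],[0.36,-3.9,4.1,8.3,0,0],[0.36,-3.9,4.1,8.3,0,0],[0.36,-3.9,4.1,8.3,0,0],[0.36,-3.9,4.1,8.3,0,0]]' 1 40; python3 -c "
from h import *
turn();goal(box(-.062,.0245,.26))"
```

```text
t: 1.15
tool_pos: [0.3082, 0.2236, 0.282]
tool_rot: [0.626, 0.328, 0.626, -0.329]
force: [0.4, 0.4, 0.0]
grip_width: -0.001
turn 1 [8.276e+00 7.000e-03 1.000e-02]
turn -1 [-2.7724e+01 -1.3000e-02  8.0000e-03]
shift [ 0.369 -0.188  5.615]
[[-0.001  0.823  0.568]
 [-0.001  0.568 -0.823]
 [-1.    -0.001  0.   ]]
```

```bash
python3 -m inch '[[0.37,-0.19,5.615,8.28,0,0],[0.37,-0.19,5.615,8.28,0,0],[0.37,-0.19,5.615,8.28,0,0],[0.37,-0.19,5.615,8.28,0,0],[0.37,-0.19,5.615,8.28,0,0],[0.37,-0.19,5.615,8.28,0,0],[0.37,-0.19,5.615,8.28,0,0],[0.37,-0.19,5.615,8.28,0,0]]'; python3 -c "
from h import *
turn();goal(box(-.062,.0245,.128));goal(box(-.062,.0245,.16));st()"
```

```text
t: 2.15
tool_pos: [0.4896, -0.0585, 0.2598]
tool_rot: [-0.47, -0.528, -0.47, 0.529]
force: [-1.2, -0.3, 0.2]
grip_width: 0.001
turn 1 [0.015 0.003 0.019]
turn -1 [-3.5985e+01 -3.0000e-02  4.0000e-03]
shift [2.197 0.019 0.025]
[[-0.002  0.993 -0.116]
 [-0.    -0.116 -0.993]
 [-1.    -0.002  0.   ]]
shift [1.664 0.018 0.025]
[[-0.002  0.993 -0.116]
 [-0.    -0.116 -0.993]
 [-1.    -0.002  0.   ]]
{'t': np.float64(2.15), 'qpos': array([-0.267,  0.262, -0.313,  0.997, -0.   ,  1.42 ]), 'tool_pos': array([ 0.49 , -0.058,  0.26 ]), 'tool_rot': array([-0.47 , -0.528, -0.47 ,  0.529]), 'force': array([-1.234, -0.251,  0.217]), 'grip_width': np.float64(0.001)}
```

```bash
python3 -m inch '[[0.8,0.02,0.025,0,0,0],[1.66,0.02,0.025,0,0,0],[1.66,0.02,0.025,0,0,0],[1.66,0.02,0.025,0,0,0]]'; python3 -c "
from h import *
snap('side','side1',(230,170,370,275),5.7);goal(box(-.062,.0245,.128))"
```

```text
t: 2.65
tool_pos: [0.491, -0.0594, 0.162]
tool_rot: [-0.47, -0.528, -0.47, 0.528]
force: [0.5, 0.2, 1.1]
grip_width: -0.003
shift [ 0.572 -0.019  0.007]
[[ 0.001  0.993 -0.115]
 [-0.001 -0.115 -0.993]
 [-1.     0.001  0.001]]
```

View pics/side1.png

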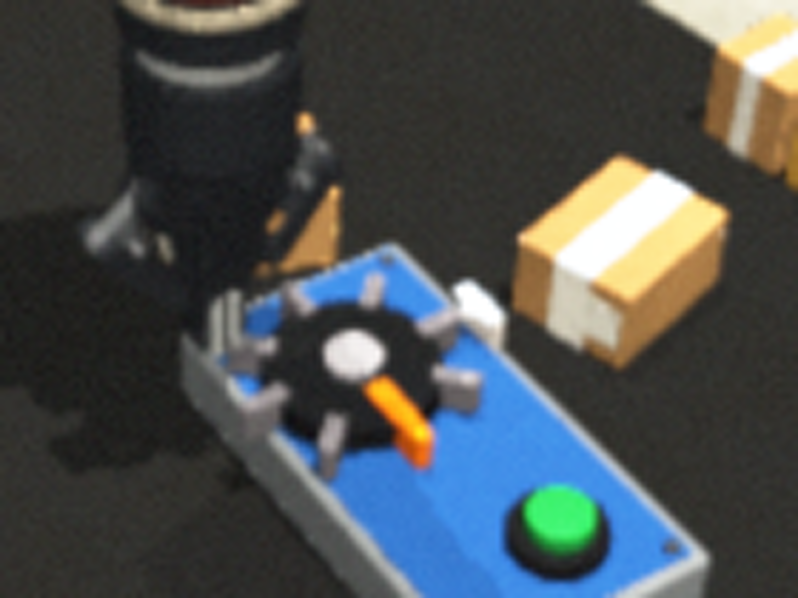

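The shut fingertips at (225,325) sit above the gap just left of the robot-side tooth at (262,410), with the orange tooth at (415,440). I'll lower them into the gap and do the first click.

```bash
python3 -m inch '[[0.3,-0.02,0.01,0,0,0],[0.57,-0.02,0.01,0,0,0],[0.57,-0.02,0.01,0,0,0]]'; python3 -m inch '[[0,0,0.15,0,0,0],[0,0,0.3,0,0,0],[0,0,0.42,0,0,0],[0,0,0.54,0,0,0],[0,0,0.66,0,0,0],[0,0,0.76,0,0,0],[0,0,0.82,0,0,0],[0,0,0.82,0,0,0]]'; python3 -c "
from h import *
st();snap('top','top2',(270,180,370,245),8);snap('side','side2',(230,170,370,275),5.7);goal(box(-.062,-.0245,.128))"
```

```text
t: 3.08
tool_pos: [0.4907, -0.0602, 0.1292]
tool_rot: [0.471, 0.528, 0.47, -0.528]
force: [0.9, 0.0, -0.2]
grip_width: -0.004
t: 4.08
tool_pos: [0.485, -0.1093, 0.1292]
tool_rot: [0.471, 0.528, 0.47, -0.528]
force: [-0.0, 0.1, 0.2]
grip_width: -0.001
{'t': np.float64(4.075), 'qpos': array([-0.369,  0.413, -0.488,  0.668, -0.   ,  1.318]), 'tool_pos': array([ 0.485, -0.109,  0.129]), 'tool_rot': array([ 0.471,  0.528,  0.47 , -0.528]), 'force': array([-0.009,  0.111,  0.169]), 'grip_width': np.float64(-0.001)}
shift [ 0.019 -0.008 -0.003]
[[ 0.002  0.993 -0.115]
 [-0.001 -0.115 -0.993]
 [-1.     0.002  0.001]]
```

View pics/side2.png

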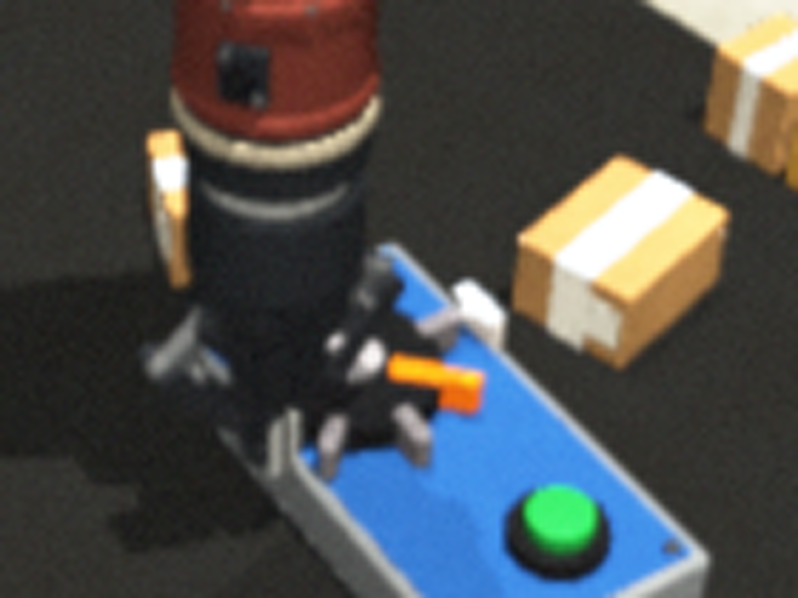

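One click is done: the orange tip is now at (470,390), one click before the arrow, and the counter hasn't moved. I'll lift, go back and repeat.

```bash
python3 -m inch '[[-0.5,0,0,0,0,0],[-0.5,0,0,0,0,0],[-0.5,0,-0.4,0,0,0],[-0.5,0,-0.82,0,0,0],[-0.5,0,-0.82,0,0,0],[-0.25,0,-0.82,0,0,0],[0,0,-0.82,0,0,0],[0,0,-0.82,0,0,0]]'; python3 -c "
from h import *
st();goal(box(-.062,.0245,.128));goal(box(-.062,-.0245,.128))"
```

```text
t: 5.18
tool_pos: [0.4897, -0.0603, 0.1278]
tool_rot: [-0.47, -0.528, -0.47, 0.528]
force: [0.0, 1.1, -0.3]
grip_width: 0.001
{'t': np.float64(5.175), 'qpos': array([-0.27 ,  0.41 , -0.496,  0.665, -0.   ,  1.416]), 'tool_pos': array([ 0.49 , -0.06 ,  0.128]), 'tool_rot': array([-0.47 , -0.528, -0.47 ,  0.528]), 'force': array([ 0.026,  1.083, -0.253]), 'grip_width': np.float64(0.001)}
shift [-0.003  0.01  -0.004]
[[-0.001  0.993 -0.115]
 [-0.    -0.115 -0.993]
 [-1.    -0.001  0.   ]]
shift [-0.003  0.009  0.813]
[[-0.001  0.993 -0.115]
 [-0.    -0.115 -0.993]
 [-1.    -0.001  0.   ]]
```

```bash
python3 -m inch '[[0,0,0.15,0,0,0],[0,0,0.3,0,0,0],[0,0,0.42,0,0,0],[0,0,0.54,0,0,0],[0,0,0.66,0,0,0],[0,0,0.76,0,0,0],[0,0,0.82,0,0,0],[0,0,0.82,0,0,0]]'; python3 -m inch '[[-0.5,0,0,0,0,0],[-1.2,0,0,0,0,0],[-1.2,-0.5,0.5,0,0,0],[-1.2,-1,1,0,0,0],[-1.2,-1,1,0,0,0]]';  python3 -c "
from h import *
st();c=snap('side','side3',(230,170,370,275),5.7);turn();k=box(.025,-.127,0);k2=box(.0253,-.1285,.16);print(k,k2);goal(k+[0,0,.16])"
```

```text
t: 6.18
tool_pos: [0.484, -0.1094, 0.1278]
tool_rot: [-0.47, -0.528, -0.47, 0.528]
force: [-0.4, 0.5, 0.5]
grip_width: 0.003
t: 6.8
tool_pos: [0.4158, -0.1627, 0.2]
tool_rot: [-0.469, -0.528, -0.47, 0.529]
force: [-0.5, 1.0, 0.4]
grip_width: 0.005
{'t': np.float64(6.8), 'qpos': array([-5.360e-01,  2.390e-01, -5.220e-01,  8.110e-01, -1.000e-03,
        1.153e+00]), 'tool_pos': array([ 0.416, -0.163,  0.2  ]), 'tool_rot': array([-0.469, -0.528, -0.47 ,  0.529]), 'force': array([-0.462,  1.033,  0.43 ]), 'grip_width': np.float64(0.005)}
turn 1 [-0.001  0.005  0.004]
turn -1 [ 3.5999e+01  6.0000e-03 -8.0000e-03]
[ 0.55889946 -0.22075813  0.        ] [ 0.55902108 -0.22228299  0.16      ]
shift [0.668 2.464 0.688]
[[-0.     0.993 -0.118]
 [-0.    -0.118 -0.993]
 [-1.    -0.     0.   ]]
```

View pics/side3.png

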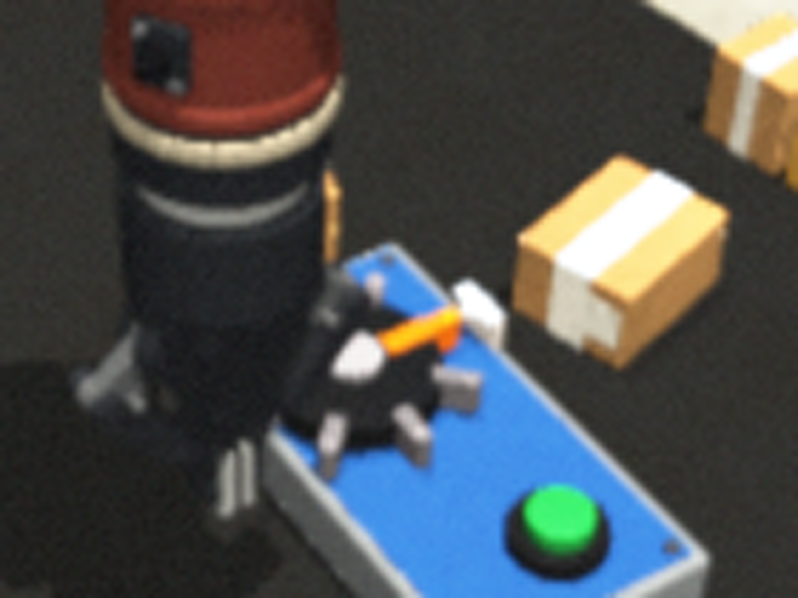

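The orange tooth (455,325) points at the white arrow (480,310). Next is the key.

```bash
python3 -m inch '[[0,1.0,0.3,0,0,0],[0,2.0,0.6,0,0,0],[0,2.46,0.69,0,0,0],[0.4,2.46,0.69,0,0,0],[0.67,2.46,0.69,0,0,0],[0.67,2.46,0.69,0,0,0]]';  python3 -c "
from h import *
st();c=snap('side','side4',(230,170,370,275),5.7);goal(box(.025,-.127,.133))"
```

```text
t: 7.6
tool_pos: [0.558, -0.2198, 0.1584]
tool_rot: [-0.469, -0.528, -0.471, 0.529]
force: [0.4, 0.1, 0.2]
grip_width: 0.004
{'t': np.float64(7.6), 'qpos': array([-0.497,  0.545, -0.161,  0.868, -0.   ,  1.191]), 'tool_pos': array([ 0.558, -0.22 ,  0.158]), 'tool_rot': array([-0.469, -0.528, -0.471,  0.529]), 'force': array([0.448, 0.053, 0.152]), 'grip_width': np.float64(0.004)}
shift [0.442 0.01  0.009]
[[-0.001  0.993 -0.117]
 [ 0.    -0.117 -0.993]
 [-1.    -0.001 -0.   ]]
```

View pics/side4.png

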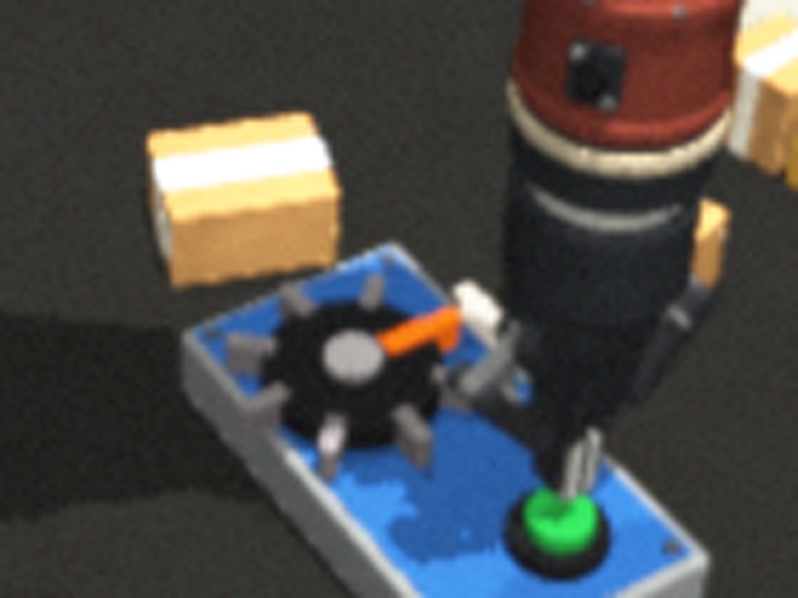

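The fingertips (580,470) are over the green key (562,515), and the wheel is still at the arrow. I'll press in steps and watch the force.

```bash
python3 -m inch '[[0.2,0.01,0.01,0,0,0],[0.38,0.01,0.01,0,0,0],[0.43,0.01,0.01,0,0,0],[0.43,0.01,0.01,0,0,0]]'; python3 -m inch '[[0.04,0,0,0,0,0],[0.04,0,0,0,0,0]]'; python3 -m inch '[[0.03,0,0,0,0,0],[0.03,0,0,0,0,0]]'
```

```text
t: 8.15
tool_pos: [0.5591, -0.221, 0.1341]
tool_rot: [-0.47, -0.528, -0.47, 0.529]
force: [-0.3, 1.2, 5.6]
grip_width: 0.0
t: 8.4
tool_pos: [0.5591, -0.221, 0.1335]
tool_rot: [-0.47, -0.528, -0.47, 0.529]
force: [-5.5, 2.5, 20.1]
grip_width: -0.003
t: 8.65
tool_pos: [0.5591, -0.221, 0.1334]
tool_rot: [0.47, 0.529, 0.469, -0.528]
force: [-5.8, 2.6, 19.2]
grip_width: 0.003
```

```bash
python3 -c "
from h import *
st();c=snap('side','side5',(290,220,370,280),10)
for u,v in((328,262),(326,263),(324,262),(332,263),(322,268),(328,271)): print(u,v,w(c,u,v).round(4),c['frame'][v,u])
d=np.load('top.npz')
P=[w(d,u,v) for u in range(341,348) for v in range(209,215)];print(np.round(np.array(P)[:,2].reshape(7,6),4))"
```

```text
{'t': np.float64(8.65), 'qpos': array([-0.498,  0.572, -0.189,  0.809, -0.   ,  1.191]), 'tool_pos': array([ 0.559, -0.221,  0.133]), 'tool_rot': array([ 0.47 ,  0.529,  0.469, -0.528]), 'force': array([-5.823,  2.602, 19.247]), 'grip_width': np.float64(0.003)}
328 262 [ 0.552  -0.2276  0.0693] [84 87 82]
326 263 [ 0.5511 -0.2224  0.0615] [ 37 136  59]
324 262 [ 0.5499 -0.2166  0.0609] [ 37 145  59]
332 263 [ 0.5626 -0.2321  0.0619] [ 74 214 102]
322 268 [ 0.5347 -0.2254  0.0573] [25 25 28]
328 271 [ 0.5425 -0.2392  0.0529] [31 44 67]
[[0.065  0.0669 0.067  0.0636 0.0648 0.0616]
 [0.0661 0.0657 0.0651 0.0699 0.0626 0.065 ]
 [0.0666 0.0719 0.0651 0.0656 0.0685 0.0695]
 [0.0643 0.069  0.0668 0.0686 0.0663 0.0667]
 [0.067  0.0689 0.0719 0.0606 0.0729 0.064 ]
 [0.0671 0.065  0.0678 0.07   0.0723 0.0614]
 [0.0643 0.0657 0.0669 0.0659 0.0631 0.0654]]
```

View pics/side5.png

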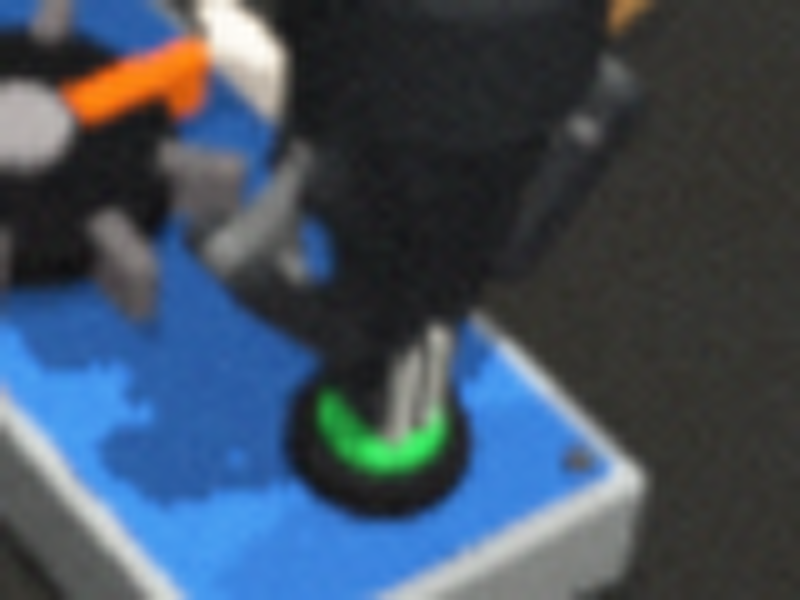

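The key now sits nearly flush in its housing. Its top read about 66.5 mm before and about 60.5 mm now, so it is fully down at 19 N, with the orange tooth still at the arrow. I'll release it and retreat.

```bash
python3 -m inch '[[-0.3,0,0,0,0,0],[-1.0,0,0,0,0,0],[-1.8,0,0,0,0,0],[-1.8,-1.0,0,0,0,0],[-1.8,-2.0,0,0,0,0],[-1.8,-3,0,0,0,0],[-1.8,-3,0,0,0,0],[-1.8,-3,0,0,0,0]]'; python3 -c "
from h import *
s=st();print(np.abs(s['qvel']).max());c=snap('top','top6',(230,140,430,290),4)
P=np.array([w(c,u,v) for u in range(341,348) for v in range(209,215)]);print('key z',P[:,2].mean())
a=np.load('top.npz')"
```

```text
t: 9.7
tool_pos: [0.3806, -0.2002, 0.2417]
tool_rot: [0.471, 0.529, 0.469, -0.528]
force: [0.6, -0.7, 1.1]
grip_width: 0.001
{'t': np.float64(9.7), 'qpos': array([-0.654,  0.16 , -0.498,  0.909, -0.   ,  1.034]), 'tool_pos': array([ 0.381, -0.2  ,  0.242]), 'tool_rot': array([ 0.471,  0.529,  0.469, -0.528]), 'force': array([ 0.586, -0.744,  1.059]), 'grip_width': np.float64(0.001)}
0.03161293696757847
key z 0.0669550607325544
```

View pics/top6.png

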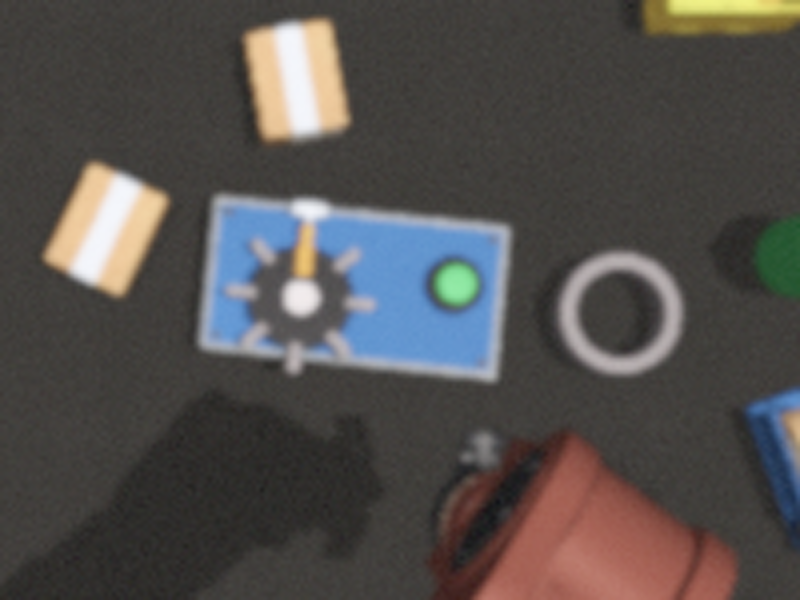

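The orange tooth (307,245) points at the arrow (310,210). The key is up again, its top back at about 67 mm, the counter is in place and the arm is clear.

```bash
python3 -c "
from workcell import env
print(env.close_job())"
```

```text
the job is handed in; nothing more can be done
None
```

The job is handed in. The wheel is on the arrow and the green key has been pressed once. No verdict is reported, so this rests on my own checks.

- **Wheel:** it started 2 clicks before the arrow. I turned it on with the shut fingertips in two single-click strokes on the robot-side tooth, and a picture after each stroke confirmed one click. The last picture shows the orange tooth at the white arrow.
- **Key:** I pressed it to its stop at about 19 N. Its top went from about 66.5 mm to about 60.5 mm, the full 6 mm of travel, with the wheel still at the arrow. After release it read about 67 mm, so it is up again.
- **Rest of the bench:** by eye, the counter looks unmoved and the nearby items undisturbed. The pen cup and the left carton (`carton_c`) are outside the last picture, but the arm did not work near them after leaving its start pose. The arm is clear of everything.

**One disagreement:** my first single-pixel depth reading put the released key at about 59 mm, too low. The average over its top gave 66.5 mm, which fits the force and the tip height during the press.

The robot's clock read about 9.7 s at the last check.

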